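Load the label dispenser and fit its end cap

ROBOT

A 6-joint arm with a two-finger parallel gripper is mounted at the origin on a cart in front of the work surface, level with it; the furniture and walls round the work are solid. World frame = base frame: x ahead of the robot, y to its left, z up, the work surface at z = 0. Lengths are in m, angles in rad, forces in N, time in s.
With the tool pointing down it reaches from about 0.35 to 0.925 m from the base axis. Payload 6.4 kg.
Tool frame: the origin (TCP) lies midway between the tips of the shut fingers; the grasp point (between the pads) lies 19 mm behind it (manip.tcp_to_grasp is the distance from the TCP to the grasp point, in m); z points along the fingers, y is the direction in which the jaws open and shut (so a half turn about z gives the same grasp; the last joint's range is limited). The gripper opens to 94 mm and grips with 3 to 60 N. Pads are 16 mm wide; open, the fingers measure 119 mm over their backs; the gripper's body (75 mm by 177 mm) begins 78 mm behind the grasp point.
Start: joints at [1.103, 0.245, 1.558, -0, 1.339, -0.174], TCP at [0.188, 0.622, 0.175] pointing down, gripper open.
Joint ranges: [-3.13, 3.13], [-1.02, 2.26], [0.13, 2.54], [-0.95, 4.09], [0.21, 2.88], [-2.74, 2.74]. Speed limits (rad/s): [2.57, 2.57, 3.14, 3.14, 3.14, 3.14].

INTERFACE

Orientations are given as a unit quaternion [x, y, z, w].
In Python, from bench import manip gives the robot as it stands.
- The arm moves only by the tool arm_command, never from a script. Its argument "deltas" is a list of rows, each a list of 3 entries, a list of its own where there are three numbers: the turn, a rotation vector about the world's x, y, z in units of 45 degrees (1.0 is 45 degrees), then the shift along the world's x, y, z in units of 0.05 m (1.0 is 0.05 m), then the gripper's target within -1 to 1 (shut at 1, half-way at 0, fully open at -1). A call has 1 to 20 rows; each row shifts and turns the commanded pose from where the row before left it; what a row does not reach is not made up. A row lasts 1/8 s, in which the tool goes at most 62.5 mm and 10.7 degrees, less where a joint would pass 70% of its speed; a pose out of reach is approached as far as the arm can. A call with a number of a shift or a turn outside -1 to 1 is refused whole. A call with a gripper value outside its range is refused whole. The fingers move at their own pace and stop on an object; "newtons" is the grip in N (left out, the last holds). Time passes only in rows, so rows that do not move let the fingers close. It gives the time, the measured TCP pose, the force and the opening at its end, in the units of the state.
- manip.sense(): the state, without advancing time (a new reading comes with each control period).
- manip.read_camera(name): name is "side" or "top" or "wrist"; returns a dict with "img" (400x640x3 uint8, red, green, blue), "range_z" (400x640 float32, m along the optical axis (not along the pixel's ray), 0 where there is no reading), "camera_matrix" (3x3 intrinsics, pixels), "k1" (the pictures are not rectified: a ray, as slopes to the right and down, at radius r is drawn at 1 + k1 r^2 times it, then the intrinsics apply), "rvec" (rotation vector, rad) and "tvec" (3), from world to camera coordinates, as OpenCV has them; the wrist camera has in their place "tool_from_camera" (4x4, takes a point from camera to tool coordinates, whose origin is the TCP and whose axes are the flange's). Camera axes: x right, y down, z forward; pixel columns grow to the right and rows downward; lengths in m; the calibration is good to about 2 mm. A picture is of the moment at which its call begins: read the wrist's pose just before it.
- manip.hand_in(): hands the job in, once; it reports no verdict.
Trained networks look in a picture, given as the dict that the camera call returned (one of the last four; its "shot" number tells which), for a name from the list of things; names that differ only in an ending like _2 or _b are one class to them, and where a whole thing is asked for, a point or a joint stands for the part that bears it (a point fixed in the world has none). Each returns a list of dicts, best first, with "conf" (0 to 1); they miss things now and then, are a little off and sometimes report something else, mostly with a low value. They report only what shows in the picture. A call takes as long as a camera call.
- manip.find_in(picture, name): "pixel" ([column, row] in pixels, amid what is visible of it).
- manip.trace(picture, name): "pixels" (400x640 bool, what is visible of it) and "pixel" ([column, row] in pixels, amid what is visible of it).
- manip.pinpoint(picture, name): "pixel" ([column, row] in pixels: a listed point, or the origin of a listed thing).
The state is a dict: "time_s": time; "joint_positions": joint angles; "qvel": joint speeds; "joint_efforts": joint torques, N m; "eef_pos": TCP position; "orientation": TCP orientation; "contact_force": force on the tool from outside, world axes, zero at the start; "ft_torque": the same for the moment, N m; "gripper_width": opening from 0.0 (shut) to 1.0 (fully open).
Only numpy, scipy, OpenCV 4.12 (cv2) and the standard library are available. Lean on these libraries where they do the work, as an engineer would, in place of code of your own. Each camera call takes 0.05 s, during which the arm holds its last target. There are 200 camera calls.

TASK

Load the label dispenser: first lay the wide label roll, which stands on end, on its side on the counter and let go, so that it can be taken again from above. Then thread it onto the spindle with its collar against the upright bracket, the narrow roll after it, and push the end cap, open end first, onto the spindle so that all three sit close together against the bracket. Let go of everything and leave the green mug and the pourer where they stand.

Things in the scene. Friction and masses are not known exactly. Their poses are not given: they have to be found in the camera images.
- dispenser: Label dispenser, fixed: dark steel base 90 x 176 mm, 10 mm high; at one end an upright bracket (60 mm wide, 10 mm thick, top 150 mm above the counter) that carries one bright level spindle: 16 mm diameter, 172 mm long, axis 100 mm above the counter. Origin on the counter under the spindle, 80 mm from the bracket; +y runs along the spindle from bracket to free tip, z up.
- rod_root (a point): Point on the spindle's axis at the face of the bracket, 80 mm from the dispenser's origin along -y. Axes as the dispenser's: +y along the spindle to its free tip; the bracket's face is y = 0 here.
- rod_tip (a point): Free end of the spindle, on its axis, 172 mm from the bracket along +y; the last 12 mm taper from 16 to 6 mm diameter.
- wide_roll: Wide label roll, about 200 g: white paper cylinder, 50 mm diameter, between grey octagonal flanges (60 mm across flats, 4 mm thick); 66 mm long over the flanges, plus an octagonal collar (38 mm across flats, 12 mm long) on one flange. A hole 26 mm wide runs through. The counter ends about 0.38 m ahead of the robot. Same point and axes as point wide_centre.
- wide_centre (a point): Wide roll's centre, half-way between its flanges (their outer faces 33 mm either side). Its z is the roll's axis and points to the collar end. Start: on end, collar up, this point 33 mm high. Lying on its flanges its axis is 30 mm above the counter and it does not roll. On the spindle it hangs 5 mm below the spindle's axis; home, this point is 45 mm from the bracket.
- wide_collar (a point): End of the wide roll's collar, on the roll's axis, 45 mm from its centre along its +z. This end goes against the bracket.
- narrow_roll: Narrow label roll, about 120 g: like the wide roll, but 44 mm long over its flanges (36 mm of paper between them) and without collar; paper 50 mm diameter, octagonal flanges 60 mm across flats, through hole 26 mm wide. Same point and axes as point narrow_centre.
- narrow_centre (a point): Narrow roll's centre. Its y is the roll's axis; both ends are alike. Start: lying on its side, axis level, 30 mm above the counter. On the spindle it hangs 5 mm low; home, after the wide roll, this point is 100 mm from the bracket.
- end_cap: End cap, 110 g: black octagonal knob, 46 mm across flats, 70 mm long, with a socket 20 mm wide and 54 mm deep in one end; the other end is closed and bears a bright disc. Same point and axes as point cap_centre.
- cap_centre (a point): End cap's centre. Its y is its axis and points from the open end to the closed end. Start: lying on its side, axis level, 23 mm above the counter. Home, it covers the last 50 mm of the spindle, hangs 2 mm low, and this point is 157 mm from the bracket.
- cap_mouth (a point): Centre of the end cap's open end, 35 mm from its centre along its -y. Home, it touches the narrow roll, 122 mm from the bracket.
- mug_mid (a point): Bystander: small green and white mug, 65 x 91 x 55 mm with its handle; its centre, half-way up. Leave alone.
- pourer_mid (a point): Bystander: bottle pourer with a black stopper, 33 x 43 x 70 mm; its centre, half-way up. Leave alone.

How it is judged:
By the outcome, as a careful person would: the job done as asked, in the order asked, and still so for the second after the job is handed in, with the robot touching nothing.
It also fails if it takes over 72 s, if anything falls off the work surface, if the arm or the gripper's body presses on something with over 40 N, if the wrist force passes 120 N, or if a joint passes its speed limit or range.

## Working session

There is one attempt and no reset: what is moved stays moved. The work goes in short steps, Python scripts to look and compute and a tool call to move; the robot and the scene stay as the last step left them, time stands still between calls to the robot, and variables do not carry over. Pictures are saved under pics/ and viewed, about 8 in all and at most 12, crops included, and the job is handed in when it is done.

Besides the shell and the picture viewer there is one more tool, called by a JSON object that holds its "name" and its "arguments". arm_command: Moves the arm, as the interface text tells. Its arguments: {"type":"object","properties":{"deltas":{"type":"array"},"newtons":{"type":"number"}},"required":["deltas"]}

```bash
mkdir -p pics; cat > h.py <<'E'
import numpy as np, cv2
from scipy.spatial.transform import Rotation as R
from bench import manip
def cam_pose(p):
    if 'rvec' in p:
        Rm=cv2.Rodrigues(np.array(p['rvec'],float))[0]; t=np.array(p['tvec'],float).ravel()
        return Rm.T, -Rm.T@t
    s=p['state']; T=np.array(p['tool_from_camera'])
    Rt=R.from_quat(s['orientation']).as_matrix()
    return Rt@T[:3,:3], Rt@T[:3,3]+np.array(s['eef_pos'])
def shot(n):
    s=manip.sense(); p=manip.read_camera(n); p['state']=s; return p
def rays(p,px):
    K=np.array(p['camera_matrix']); px=np.atleast_2d(np.array(px,float))
    d=np.stack([(px[:,0]-K[0,2])/K[0,0],(px[:,1]-K[1,2])/K[1,1]],1); u=d.copy()
    for _ in range(20): u=d/(1+p['k1']*(u**2).sum(1,keepdims=True))
    return np.c_[u,np.ones(len(u))]
def to_plane(p,px,z):
    Rm,c=cam_pose(p); d=rays(p,px)@Rm.T
    return c+d*((z-c[2])/d[:,2])[:,None]
def cloud(p,mask):
    v,u=np.nonzero(mask&(p['range_z']>0)); Rm,c=cam_pose(p)
    return c+(rays(p,np.c_[u,v])*p['range_z'][v,u][:,None])@Rm.T
def save(p,f): cv2.imwrite('pics/'+f,p['img'][:,:,::-1])
def pt(p,n,z=None):
    r=manip.pinpoint(p,n)
    return [(x['conf'],np.round(x['pixel'],1).tolist(),np.round(to_plane(p,x['pixel'],z)[0],4).tolist() if z is not None else '') for x in r[:2]]
E
python3 - <<'E'
from h import *
Z=dict(rod_root=.1,rod_tip=.1,wide_centre=.033,wide_collar=.078,narrow_centre=.03,cap_centre=.023,cap_mouth=.023,mug_mid=.0275,pourer_mid=.035,dispenser=0)
for n in ('top','side'):
    p=shot(n); save(p,n+'0.png'); print(n, np.round(cam_pose(p)[1],3))
    for k,z in Z.items(): print(k,pt(p,k,z))
    for k in ('wide_roll','narrow_roll','end_cap','dispenser','mug_mid','pourer_mid'):
        r=manip.trace(p,k)
        if r:
            c=cloud(p,r[0]['pixels']); print(k,round(r[0]['conf'],2),np.round(np.percentile(c,[2,50,98],axis=0),3).tolist())
E
```

```text
top [0.368 0.073 1.099]
rod_root [(0.77, [424.1, 205.7], [0.5375, -0.2111, 0.1])]
rod_tip [(0.8, [364.9, 203.8], [0.5392, -0.0503, 0.1]), (0.41, [319.9, 234.4], [0.4537, 0.0698, 0.1])]
wide_centre [(0.76, [319.3, 236.2], [0.4544, 0.0712, 0.033]), (0.53, [290.0, 180.1], [0.6161, 0.1603, 0.033])]
wide_collar [(0.77, [318.0, 233.2], [0.4588, 0.075, 0.078])]
narrow_centre [(0.63, [231.6, 225.5], [0.4796, 0.3233, 0.03])]
cap_centre [(0.61, [278.7, 179.5], [0.6195, 0.1945, 0.023]), (0.6, [318.5, 236.6], [0.454, 0.0735, 0.023])]
cap_mouth [(0.72, [291.3, 178.0], [0.6248, 0.1575, 0.023])]
mug_mid [(0.58, [329.1, 172.1], [0.6441, 0.0464, 0.0275])]
pourer_mid [(0.49, [274.4, 242.1], [0.4347, 0.1979, 0.035])]
dispenser [(0.86, [390.4, 209.7], [0.5403, -0.1386, 0.0])]
wide_roll 0.83 [[0.422, 0.045, 0.004], [0.451, 0.073, 0.067], [0.48, 0.102, 0.08]]
narrow_roll 0.58 [[0.453, 0.297, 0.001], [0.478, 0.318, 0.05], [0.507, 0.342, 0.061]]
end_cap 0.87 [[0.595, 0.162, -0.002], [0.615, 0.197, 0.042], [0.652, 0.238, 0.049]]
dispenser 0.89 [[0.499, -0.222, 0.007], [0.538, -0.153, 0.012], [0.585, -0.056, 
[... 807 characters left out ...]
0.6639, 0.0512, 0.0275])]
pourer_mid [(0.51, [361.2, 270.9], [0.4405, 0.1987, 0.035])]
dispenser [(0.75, [344.2, 172.2], [0.5845, -0.1573, -0.0]), (0.63, [355.7, 181.9], [0.544, -0.1267, -0.0])]
wide_roll 0.62 [[0.423, 0.06, 0.002], [0.446, 0.092, 0.054], [0.476, 0.105, 0.08]]
narrow_roll 0.77 [[0.45, 0.301, 0.005], [0.476, 0.336, 0.045], [0.505, 0.348, 0.061]]
end_cap 0.62 [[0.593, 0.165, 0.002], [0.612, 0.215, 0.038], [0.639, 0.236, 0.048]]
dispenser 0.85 [[0.497, -0.219, 0.005], [0.536, -0.165, 0.013], [0.582, -0.05, 0.145]]
mug_mid 0.78 [[0.618, 0.016, 0.001], [0.65, 0.051, 0.038], [0.687, 0.093, 0.056]]
pourer_mid 0.8 [[0.419, 0.193, 0.004], [0.437, 0.209, 0.025], [0.455, 0.222, 0.066]]
```

```bash
python3 - <<'E'
import cv2
a=cv2.imread('pics/top0.png')[130:290,200:460]; b=cv2.imread('pics/side0.png')[100:360,240:420]
a=cv2.resize(a,None,fx=3,fy=3,interpolation=2); cv2.imwrite('pics/a.png',a)
cv2.imwrite('pics/b.png',cv2.resize(b,None,fx=2.3,fy=2.3,interpolation=2))
E
```

```text
(no output)
```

View pics/a.png

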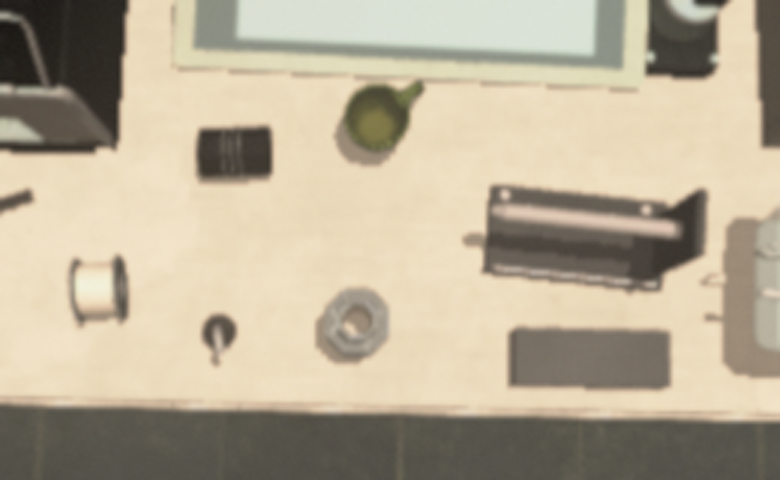

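View pics/b.png

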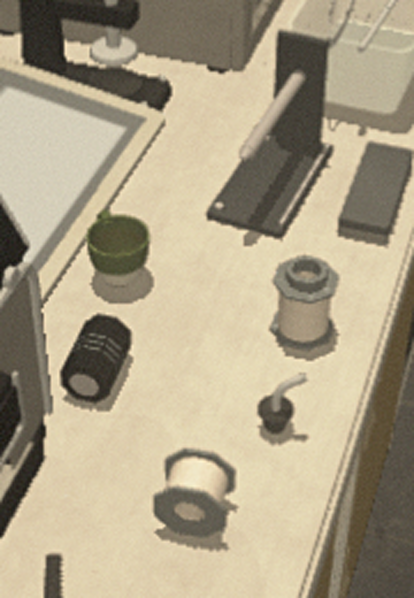

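The top view (crop) shows the dispenser on the right, its spindle tip pointing +y at (495,212). The wide roll stands on end at (355,323), the narrow roll is at (98,290) with its axis along about y, and the cap is at (235,152) with its mouth toward -y. The mug is at (378,118) and the pourer at (218,332). The side view agrees and shows the cap's bright disc facing +y.

```bash
cat >> h.py <<'E'
def rod(p):
    m=manip.trace(p,'dispenser')[0]['pixels']; c=cloud(p,cv2.dilate(m.astype(np.uint8),np.ones((5,5)))>0)
    c=c[(c[:,2]>.085)&(c[:,2]<.116)&(c[:,1]>-.205)&(c[:,1]<-.02)&(abs(c[:,0]-.538)<.04)]
    # keep top ridge
    b=np.polyfit(c[:,1],c[:,0],1)
    for _ in range(5):
        e=abs(np.polyval(b,c[:,1])-c[:,0]); b=np.polyfit(c[e<.01][:,1],c[e<.01][:,0],1)
    k=c[e<.01]; return dict(n=len(k),slope=b[0],x_at=[(y,round(np.polyval(b,y),4)) for y in (-.2,-.05)],ymin=k[:,1].min(),ymax=k[:,1].max(),ztop=np.percentile(k[:,2],[50,90]))
E
python3 - <<'E'
from h import *
s=manip.sense(); print(s)
for n in ('top','side'):
    p=shot(n); print(rod(p))
    for k in ('narrow_roll','end_cap','wide_roll'):
        c=cloud(p,manip.trace(p,k)[0]['pixels']); c=c[c[:,2]>.012]
        print(k,cv2.minAreaRect((c[:,:2]*1000).astype(np.float32)))
p=shot('wrist');print(np.round(p['tool_from_camera'],3),p['camera_matrix'])
E
```

```text
{'time_s': 1.7, 'joint_positions': array([ 1.10293628e+00,  2.45135015e-01,  1.55776759e+00, -2.75854327e-06,
        1.33867688e+00, -1.74093845e-01]), 'qvel': array([-0.00057875,  0.00045339, -0.00029899,  0.00082784, -0.00058134,
        0.00068678]), 'joint_efforts': array([ 1.38266947e-03, -4.15852654e+01, -3.14856470e+01,  6.85456884e-02,
        2.91116384e-02, -5.46514275e-05]), 'eef_pos': array([0.18821851, 0.62218393, 0.17455028]), 'orientation': array([1.46355197e-01, 9.89232104e-01, 5.82280510e-06, 3.35045748e-06]), 'contact_force': array([0.18729125, 0.08845618, 0.70357497]), 'ft_torque': array([-0.01687377, -0.02107691, -0.01447129]), 'gripper_width': 0.9989290063309207}
{'n': 344, 'slope': np.float64(0.08975949728036986), 'x_at': [(-0.2, np.float64(0.537)), (-0.05, np.float64(0.5504))], 'ymin': np.float64(-0.2047835381218686), 'ymax': np.float64(-0.04441388423704172), 'ztop': array([0.10689795, 0.10967728])}
narrow_roll ((481.0437316894531, 320.22857666015625), (56.11204147338867, 44.71585464477539), 5.877595901489258)
end_cap ((617.5218505859375, 195.98440551757812), 
[... 299 characters left out ...]
p.float64(-0.20419409505730968), 'ymax': np.float64(-0.04001287568650713), 'ztop': array([0.10682732, 0.10954317])}
narrow_roll ((478.3285827636719, 324.9071044921875), (58.45439147949219, 45.989871978759766), 6.750814914703369)
end_cap ((616.500732421875, 199.38697814941406), (47.06874465942383, 75.24356842041016), 2.306314706802368)
wide_roll ((448.8791809082031, 77.81584167480469), (61.365516662597656, 58.60576248168945), 16.474807739257812)
[[ 0.001 -0.973 -0.232  0.067]
 [ 1.     0.001 -0.     0.   ]
 [ 0.    -0.232  0.973 -0.211]
 [ 0.     0.     0.     1.   ]] [[335.7590102    0.         318.21648937]
 [  0.         335.7590102  200.08794928]
 [  0.           0.           1.        ]]
```

{"name": "arm_command", "arguments": {"deltas": [[[0,0,-0.1356],[0.44,-0.912,0],-1],[[0,0,-0.1356],[0.44,-0.912,0],-1],[[0,0,-0.1356],[0.44,-0.912,0],-1],[[0,0,-0.1356],[0.44,-0.912,0],-1],[[0,0,-0.1356],[0.44,-0.912,0],-1],[[0,0,-0.1356],[0.44,-0.912,0],-1],[[0,0,-0.1356],[0.44,-0.912,0],-1],[[0,0,-0.1356],[0.44,-0.912,0],-1],[[0,0,-0.1356],[0.44,-0.912,0],-1],[[0,0,-0.1356],[0.44,-0.912,0],-1],[[0,0,-0.1356],[0.44,-0.912,0],-1],[[0,0,-0.1356],[0.44,-0.912,0],-1],[[0,0,0],[0,0,0],-1]]}}

```text
time_s: 3.88
eef_pos: [0.4532, 0.0726, 0.1748]
orientation: [0.709, 0.705, 0.0, 0.0]
contact_force: [-0.2, 0.2, 0.4]
gripper_width: 1.001
```

```bash
python3 - <<'E'
from h import *
p=shot('wrist'); s=p['state']; print(s['joint_positions'].round(3), R.from_quat(s['orientation']).as_matrix().round(3))
save(p,'w1.png')
print(pt(p,'wide_collar',.078),pt(p,'wide_centre',.033))
r=manip.trace(p,'wide_roll')[0]; c=cloud(p,r['pixels'])
for lo,hi in((.072,.09),(.055,.070)):
    k=c[(c[:,2]>lo)&(c[:,2]<hi)]; h=cv2.convexHull((k[:,:2]*1000).astype(np.float32))
    print(len(k),np.round((k.min(0)+k.max(0))/2,4),np.round(k.max(0)-k.min(0),4),cv2.minAreaRect(h),np.median(k[:,2]))
E
```

```text
[-0.089 -0.223  2.029 -0.     1.335 -0.083] [[ 0.006  1.     0.   ]
 [ 1.    -0.006 -0.   ]
 [-0.     0.    -1.   ]]
[(0.79, [317.6, 190.2], [0.4531, 0.0755, 0.078])] [(0.93, [315.5, 182.0], [0.4508, 0.0751, 0.033])]
803 [0.4517 0.0749 0.0767] [0.0378 0.0382 0.0091] ((451.6648864746094, 74.97781372070312), (38.14454650878906, 37.66382598876953), 89.30225372314453) 0.07861556797586933
1844 [0.4521 0.0749 0.0625] [0.0596 0.0605 0.0149] ((451.9591979980469, 74.85384368896484), (59.55900955200195, 60.336917877197266), 0.7872518301010132) 0.06673473475650735
```

View pics/w1.png

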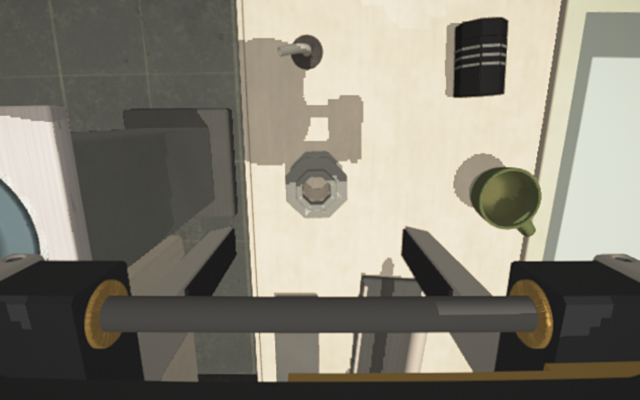

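The picture shows the wide roll upright at (316,190) with its octagon's flats square to x and y. The cap is at (480,57), the mug at (505,200) and the pourer at (305,52).

I'll grip the collar with the jaws along y. Then I'll tip the roll so the collar points +x, where the arm has room, and turn it later from above.

{"name": "arm_command", "arguments": {"deltas": [[[0,0,-0.2214],[0,0.005,-0.235],-1],[[0,0,-0.2214],[0,0.005,-0.235],-1],[[0,0,-0.2214],[0,0.005,-0.235],-1],[[0,0,-0.2214],[0,0.005,-0.235],-1],[[0,0,-0.2214],[-0.005,0.005,-0.235],-1],[[0,0,-0.2214],[-0.005,0.005,-0.235],-1],[[0,0,-0.2214],[-0.005,0.005,-0.235],-1],[[0,0,-0.2214],[-0.005,0.005,-0.235],-1],[[0,0,-0.2214],[0,0,-0.235],-1],[[0,0,0],[0,0,0],0.5],[[0,0,0],[0,0,0],1],[[0,0,0],[0,0,0],1],[[0,0,0],[0,0,0],1],[[0,0,0],[0,0,0],1],[[0,0,0],[0,0,0],1],[[0,0,0],[0,0,0],1]], "newtons": 40}}

```text
time_s: 6.08
eef_pos: [0.4512, 0.0769, 0.0688]
orientation: [1.0, 0.002, -0.0, -0.0]
contact_force: [0.8, -0.5, -0.5]
gripper_width: 0.294
```

{"name": "arm_command", "arguments": {"deltas": [[[0,0,0],[0,0,0],1],[[0,0,0],[0,0,0.3],1],[[0,0,0],[0,0,0.3],1]]}}

```text
time_s: 6.45
eef_pos: [0.4515, 0.0769, 0.1001]
orientation: [1.0, 0.002, 0.0, 0.0]
contact_force: [0.4, -0.4, 0.4]
gripper_width: 0.01
```

```bash
python3 - <<'E'
from h import *
p=shot('wrist'); s=p['state']; print(s['joint_positions'].round(3),s['gripper_width'],s['contact_force'])
save(p,'w2.png'); q=shot('side'); 
b=q['img'][180:300,300:440,::-1]
a=cv2.resize(b,(560,480)); cv2.imwrite('pics/w2s.png',a)
E
```

```text
[-0.08  -0.135  2.098 -0.     1.178  1.486] 0.01024342773105865 [ 0.38043795 -0.35085646  0.42601495]
```

View pics/w2s.png

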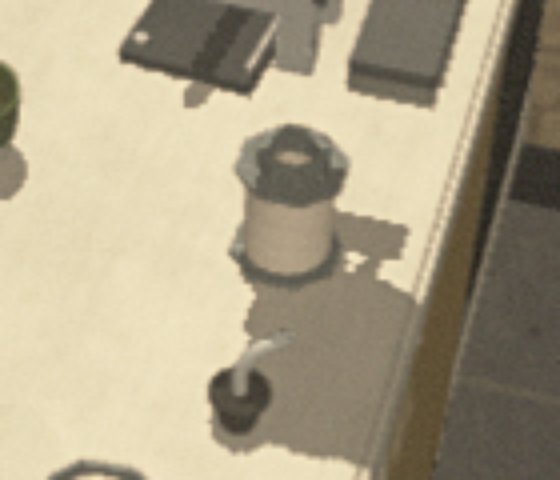

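The side crop shows the wide roll still upright and unmoved at (290,200). The grip closed on nothing, and what may be the fingers is at (295,40). I'll look at the wider pictures.

```bash
python3 - <<'E'
from h import *
q=shot('side'); p=cv2.imread('pics/w2.png')
a=np.hstack([q['img'][60:340,220:480,::-1],p[60:340,170:470]]); cv2.imwrite('pics/c.png',cv2.resize(a,None,fx=1.4,fy=1.4))
# range along the finger
Rm,c=cam_pose(q)
m=np.zeros((400,640),bool); m[100:215,350:400]=1
k=cloud(q,m); k=k[(abs(k[:,0]-.4515)<.08)&(abs(k[:,1]-.077)<.06)&(k[:,2]>.03)]; print(len(k),k.min(0) if len(k) else 0,k.max(0) if len(k) else 0)
E
```

```text
2256 [0.40770876 0.01703978 0.06312172] [0.48821167 0.13695765 0.40166584]
```

View pics/c.png

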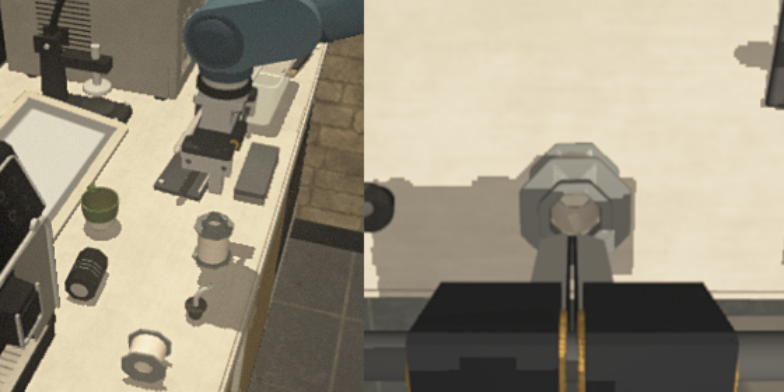

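The side view (left) shows the shut gripper directly above the roll, which stands unmoved at (213,240). The wrist view (right) agrees. The jaws slid over the collar's end, so I'll take the upper flange instead, gripping deeper.

{"name": "arm_command", "arguments": {"deltas": [[[0,0,0],[0.01,-0.04,0.1],-1],[[0,0,0],[0,0,0],-1],[[0,0,0],[0,0,0],-1],[[0,0,0],[0,0,0],-1],[[0,0,0],[0,0,0],-1],[[0,0,0],[0,0,0],-1],[[0,0,0],[0,0,0],-1],[[0,0,0],[0,0,-0.4],-1],[[0,0,0],[0,0,-0.4],-1],[[0,0,0],[0,0,-0.4],-1],[[0,0,0],[0,0,0],0],[[0,0,0],[0,0,0],1],[[0,0,0],[0,0,0],1],[[0,0,0],[0,0,0],1],[[0,0,0],[0,0,0],1],[[0,0,0],[0,0,0],1]], "newtons": 40}}

```text
time_s: 8.6
eef_pos: [0.4518, 0.075, 0.044]
orientation: [1.0, 0.002, 0.0, -0.0]
contact_force: [0.1, -0.1, 0.3]
gripper_width: 0.402
```

{"name": "arm_command", "arguments": {"deltas": [[[0,0,0],[0,0,0],1],[[0,0,0],[0,0,0],1],[[0,0,0],[0,0,0.5],1],[[0,0,0],[0,0,0.5],1]]}}

```text
time_s: 9.1
eef_pos: [0.4507, 0.075, 0.0934]
orientation: [1.0, 0.002, -0.001, -0.0]
contact_force: [0.7, -0.3, -1.3]
gripper_width: 0.391
```

```bash
python3 - <<'E'
from h import *
q=shot('side')
b=q['img'][120:260,310:450,::-1]
cv2.imwrite('pics/d.png',cv2.resize(b,(560,560)))
print(pt(q,'wide_centre',.08))
E
```

```text
[(0.85, [372.2, 213.9], [0.4534, 0.0705, 0.08])]
```

View pics/d.png

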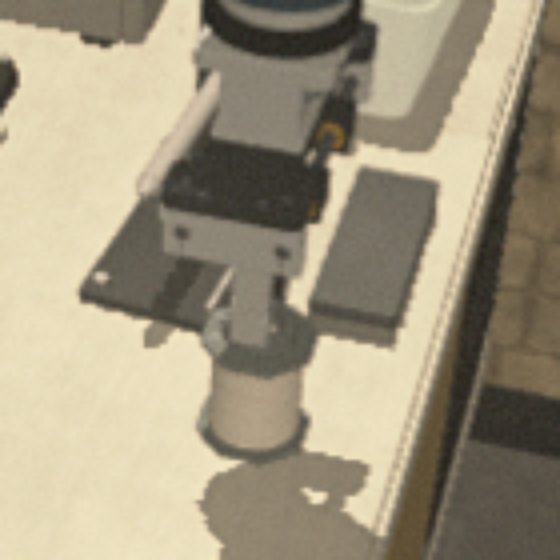

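```bash
python3 - <<'E'
from h import *
print(manip.tcp_to_grasp)
q=shot('side')
for v in range(190,216,2):
    m=np.zeros((400,640),bool); m[v,369:376]=1; print(v,cloud(q,m).mean(0).round(4))
E
```

```text
0.0188
190 [0.4504 0.1056 0.1743]
192 [0.45   0.106  0.1695]
194 [0.4498 0.1055 0.164 ]
196 [0.4495 0.1056 0.1589]
198 [0.4493 0.1052 0.1534]
200 [0.4488 0.1061 0.1489]
202 [0.4487 0.1049 0.1427]
204 [0.4486 0.1037 0.1363]
206 [0.4505 0.0931 0.1218]
208 [0.4496 0.096  0.1189]
210 [0.4483 0.1006 0.1175]
212 [0.4476 0.1023 0.1135]
214 [0.448  0.0988 0.1049]
```

{"name": "arm_command", "arguments": {"deltas": [[[0,0.184,0],[0.042,0.072,0.02],1],[[0,0.184,0],[0.042,0.072,0],1],[[0,0.184,0],[0.042,0.072,0],1],[[0,0.184,0],[0.042,0.072,0],1],[[0,0.184,0],[0.042,0.072,0],1],[[0,0.184,0],[0.042,0.072,0],1],[[0,0.184,0],[0.042,0.072,0],1],[[0,0,0],[0,0,0],1]]}}

```text
time_s: 10.25
eef_pos: [0.4647, 0.1001, 0.0897]
orientation: [0.873, 0.002, -0.487, -0.001]
contact_force: [-0.3, 0.2, -3.2]
gripper_width: 0.393
```

```bash
python3 - <<'E'
from h import *
q=shot('side'); print(q['state']['joint_positions'].round(3),q['state']['gripper_width'])
print(pt(q,'wide_centre',.085),pt(q,'wide_collar',.11))
c=cloud(q,manip.trace(q,'wide_roll')[0]['pixels']); print(np.percentile(c,[1,50,99],axis=0).round(3))
E
```

```text
[-0.017  0.695  1.402 -0.017  2.063  1.549] 0.3933371445816498
[(0.57, [367.5, 217.9], [0.4585, 0.0919, 0.085]), (0.55, [370.8, 220.8], [0.4495, 0.0986, 0.085])] [(0.68, [352.5, 208.9], [0.4901, 0.1018, 0.11])]
[[0.413 0.079 0.058]
 [0.453 0.117 0.098]
 [0.495 0.13  0.125]]
```

{"name": "arm_command", "arguments": {"deltas": [[[0,0,0],[0,0,-0.3],1],[[0,0,0],[0,0,-0.3],1],[[0,0,0],[0,0,-0.16],1],[[0,0,0],[0,0,0],1]]}}

```text
time_s: 10.95
eef_pos: [0.4657, 0.1002, 0.056]
orientation: [0.874, 0.002, -0.485, -0.001]
contact_force: [0.3, -0.8, -2.6]
gripper_width: 0.394
```

{"name": "arm_command", "arguments": {"deltas": [[[0,0,0],[0,0,-0.06],1],[[0,0,0],[0,0,-0.04],1],[[0,0,0],[0,0,0],1]]}}

```text
time_s: 11.32
eef_pos: [0.4665, 0.1002, 0.0518]
orientation: [0.875, 0.002, -0.484, -0.001]
contact_force: [-0.3, 0.2, -2.6]
gripper_width: 0.393
```

{"name": "arm_command", "arguments": {"deltas": [[[0,0,0],[0,0,-0.05],1],[[0,0,0],[0,0,0],-0.2],[[0,0,0],[0,0,0],-1],[[0,0,0],[0,0,0],-1],[[0,0,0],[0,0,0],-1],[[0,0,0],[0,0,0],-1],[[0,0,0],[0,0,0],-1],[[0,0,0],[0,0,0],-1],[[0,0,0],[0.4,0,0.35],-1],[[0,0,0],[0.4,0,0.4],-1],[[0,0,0],[0.4,0,0.6],-1],[[0,0,0],[0,0,0.8],-1]]}}

```text
time_s: 12.82
eef_pos: [0.5268, 0.1, 0.1569]
orientation: [0.874, 0.002, -0.485, -0.001]
contact_force: [0.6, 0.3, 0.7]
gripper_width: 1.001
```

```bash
cat >> h.py <<'E'
def lying(p,n,h):
    # top-face cloud of a lying octagonal thing
    c=cloud(p,manip.trace(p,n)[0]['pixels']); c=c[(c[:,2]>h*.35)&(c[:,2]<h*1.25)]
    r=cv2.minAreaRect((c[:,:2]*1000).astype(np.float32)); return np.round(r[0],1),np.round(r[1],1),round(r[2],1),np.percentile(c[:,2],98).round(3)
E
python3 - <<'E'
from h import *
for n in('top','side'):
    q=shot(n); 
    try: print(lying(q,'wide_roll',.06),pt(q,'wide_collar',.03),pt(q,'wide_centre',.03))
    except Exception as e: print(e)
b=q['img'][150:330,270:450,::-1]
cv2.imwrite('pics/e.png',cv2.resize(b,(540,540))); print(q['state']['eef_pos'],q['state']['joint_positions'])
E
```

```text
list index out of range
(array([480.8, 111.8]), array([78.2, 57.8]), 11.3, np.float64(0.059)) [(0.86, [336.6, 237.8], [0.5193, 0.1169, 0.03])] [(0.71, [354.9, 236.8], [0.4819, 0.101, 0.03])]
[0.52893302 0.10015519 0.16087901] [-0.01571901  0.72648561  1.19829426 -0.01672733  2.21987504  1.54749834]
```

View pics/e.png

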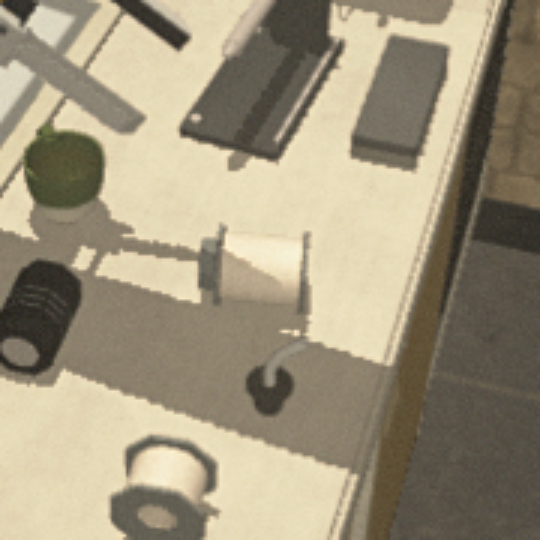

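The roll now lies on its side at (260,265) in the crop, collar toward +x (left). The mug, cap, pourer and narrow roll have not moved. Next I turn the tool upright over the roll, with the camera inboard.

{"name": "arm_command", "arguments": {"deltas": [[[0.1141,0,0.2058],[-0.061,0.006,0.018],-1],[[0.1141,0,0.2058],[-0.061,0.006,0.018],-1],[[0.1141,0,0.2058],[-0.061,0.006,0.018],-1],[[0.1141,0,0.2058],[-0.061,0.006,0.018],-1],[[0.1141,0,0.2058],[-0.061,0.006,0.018],-1],[[0.1141,0,0.2058],[-0.061,0.006,0.018],-1],[[0.1141,0,0.2058],[-0.061,0.006,0.018],-1],[[0.1141,0,0.2058],[-0.061,0.006,0.018],-1],[[0.1141,0,0.2058],[-0.061,0.006,0.018],-1],[[0.1141,0,0.2058],[-0.061,0.006,0.018],-1],[[0.1141,0,0.2058],[-0.061,0.006,0.018],-1],[[0.1141,0,0.2058],[-0.061,0.006,0.018],-1],[[0.1141,0,0.2058],[-0.061,0.006,0.018],-1],[[0.1141,0,0.2058],[-0.061,0.006,0.018],-1],[[0.1141,0,0.2058],[-0.061,0.006,0.018],-1],[[0.1141,0,0.2058],[-0.061,0.006,0.018],-1],[[0.1141,0,0.2058],[-0.061,0.006,0.018],-1],[[0,0,0],[0,0,0],-1]]}}

```text
time_s: 15.38
eef_pos: [0.4736, 0.1042, 0.1708]
orientation: [-0.0, 1.0, -0.0, -0.002]
contact_force: [-0.5, -0.4, -0.1]
gripper_width: 1.001
```

```bash
cat >> h.py <<'E'
def fit(p,n,h):
    c=cloud(p,manip.trace(p,n)[0]['pixels']); c=c[(c[:,2]>h*.4)&(c[:,2]<h*1.25)]
    r=cv2.minAreaRect((c[:,:2]*1000).astype(np.float32))
    k=c[c[:,2]>h-.004]; r2=cv2.minAreaRect((k[:,:2]*1000).astype(np.float32))
    print(n,'all',np.round(r[0],1),np.round(r[1],1),round(r[2],1),'top',np.round(r2[0],1),np.round(r2[1],1),round(r2[2],1),'zmed',np.percentile(c[:,2],98).round(4))
E
python3 - <<'E'
from h import *
p=shot('wrist'); s=p['state']; print(s['joint_positions'].round(3), R.from_quat(s['orientation']).as_matrix().round(3).tolist())
fit(p,'wide_roll',.06); print(pt(p,'wide_collar',.03),pt(p,'wide_centre',.03)); save(p,'w3.png')
E
```

```text
[-1.700e-02 -1.460e-01  1.971e+00 -1.000e-03  1.320e+00 -1.588e+00] [[-1.0, -0.0, -0.003], [-0.0, 1.0, -0.001], [0.003, -0.001, -1.0]]
wide_roll all [483.2 108.4] [78.1 59.5] 11.0 top [477.6 106.9] [66.4 34.8] 11.6 zmed 0.0611
[(0.76, [329.6, 230.4], [0.5247, 0.1167, 0.03])] [(0.72, [323.6, 187.8], [0.477, 0.1099, 0.03]), (0.45, [369.9, 304.0], [0.6148, 0.1646, 0.03])]
```

{"name": "arm_command", "arguments": {"deltas": [[[0,0,0.1255],[0.039,0.028,-0.3],-1],[[0,0,0.1255],[0.039,0.028,-0.3],-1],[[0,0,0],[0,0,-0.7],-1],[[0,0,0],[0,0,-0.7],-1],[[0,0,0],[0,0,-0.7],-1],[[0,0,0],[0,0,-0.5],-1],[[0,0,0],[0,0,-0.26],-1],[[0,0,0],[0,0,0],-1]]}}

```text
time_s: 16.58
eef_pos: [0.4779, 0.1084, -0.0016]
orientation: [-0.101, 0.995, 0.0, -0.001]
contact_force: [-0.3, -0.6, 0.1]
gripper_width: 0.999
```

{"name": "arm_command", "arguments": {"deltas": [[[0,0,0],[0,0,-0.15],-1],[[0,0,0],[0,0,0],0.2],[[0,0,0],[0,0,0],1],[[0,0,0],[0,0,0],1],[[0,0,0],[0,0,0],1],[[0,0,0],[0,0,0],1],[[0,0,0],[0,0,0],1]], "newtons": 40}}

```text
time_s: 17.45
eef_pos: [0.4787, 0.1078, -0.0082]
orientation: [-0.101, 0.995, -0.0, -0.0]
contact_force: [-0.4, -1.6, 1.2]
gripper_width: 0.525
```

{"name": "arm_command", "arguments": {"deltas": [[[0,0,0],[0,0,0.4],1],[[0,0,0],[0,0,0.8],1],[[0,0,0],[0,0,0.964],1],[[0,0,-0.2152],[0.1455,-0.167,0],1],[[0,0,-0.2152],[0.1455,-0.167,0],1],[[0,0,-0.2152],[0.1455,-0.167,0],1],[[0,0,-0.2152],[0.1455,-0.167,-0.09],1],[[0,0,-0.2152],[0.1455,-0.167,-0.09],1],[[0,0,-0.2152],[0.1455,-0.167,-0.09],1],[[0,0,-0.2152],[0.1455,-0.167,-0.09],1],[[0,0,-0.2152],[0.1455,-0.167,-0.1],1],[[0,0,-0.2152],[0.1455,-0.167,-0.1],1],[[0,0,-0.2152],[0.1455,-0.167,-0.1],1],[[0,0,-0.2152],[0.1455,-0.167,-0.1],1],[[0,0,0],[0,0,0],1],[[0,0,0],[0,0,0],1]]}}

```text
time_s: 19.45
eef_pos: [0.5579, 0.0166, 0.0614]
orientation: [0.736, 0.677, 0.0, -0.001]
contact_force: [-0.2, -0.2, -1.4]
gripper_width: 0.523
```

```bash
python3 - <<'E'
from h import *
s=manip.sense(); print(s['joint_positions'].round(3), R.from_quat(s['orientation']).as_matrix().round(3).tolist(),s['gripper_width'])
out=[]
for n in('top','side','wrist'):
    q=shot(n)
    try: print(n,rod(q))
    except Exception as e: print(n,e)
    try: fit(q,'wide_roll',.13)
    except Exception as e: print(n,e)
    print(pt(q,'wide_collar',.1),pt(q,'wide_centre',.1),pt(q,'rod_tip',.1))
    sl={'top':np.s_[140:260,300:460],'side':np.s_[100:220,290:450],'wrist':np.s_[40:400,80:560]}[n]
    out.append(cv2.resize(np.ascontiguousarray(q['img'][sl][:,:,::-1]),(400,300)))
cv2.imwrite('pics/f.png',np.vstack([np.hstack(out[:2]),np.hstack([out[2],out[2]*0])]))
E
```

```text
[-1.740e-01  1.650e-01  1.873e+00  1.000e-03  1.105e+00 -9.100e-02] [[0.084, 0.996, -0.001], [0.996, -0.084, 0.001], [0.001, -0.001, -1.0]] 0.5227060842709282
top {'n': 266, 'slope': np.float64(0.08867355590375692), 'x_at': [(-0.2, np.float64(0.537)), (-0.05, np.float64(0.5503))], 'ymin': np.float64(-0.20489907522676604), 'ymax': np.float64(-0.08425227895822787), 'ztop': array([0.10710154, 0.10984726])}
top list index out of range
[] [] [(0.35, [275.8, 241.5], [0.4323, 0.1867, 0.1])]
side {'n': 17, 'slope': np.float64(0.0011295679257647625), 'x_at': [(-0.2, np.float64(0.5382)), (-0.05, np.float64(0.5384))], 'ymin': np.float64(-0.20252355847265158), 'ymax': np.float64(-0.06760166921566935), 'ztop': array([0.10234054, 0.10767873])}
wide_roll all [558.2  20.9] [69.6 66. ] 81.6 top [555.4  21.7] [70.8 36.5] 84.6 zmed 0.13
[(0.73, [345.9, 172.6], [0.5437, -0.0287, 0.1])] [(0.97, [330.8, 185.4], [0.5622, 0.0283, 0.1])] [(0.72, [341.9, 171.0], [0.5544, -0.0317, 0.1])]
wrist {'n': 710, 'slope': np.float64(0.021688701991004516), 'x_at': [(-0.2, np.float64(0.548)), (-0.05, np.float64(0.5512))], 'ymin': np.float64(-0.06249636941692342), 'ymax': np.float64(-0.04193517806248473), 'ztop': array([0.10528996, 0.10794671])}
wide_roll all [558.7  12.2] [78.3 60. ] 85.2 top [560.3  26.1] [50.2 35.5] 85.8 zmed 0.1307
[(0.17, [316.0, 355.0], [0.5518, -0.053, 0.1])] [] [(0.85, [311.8, 342.9], [0.5501, -0.0445, 0.1])]
```

View pics/f.png

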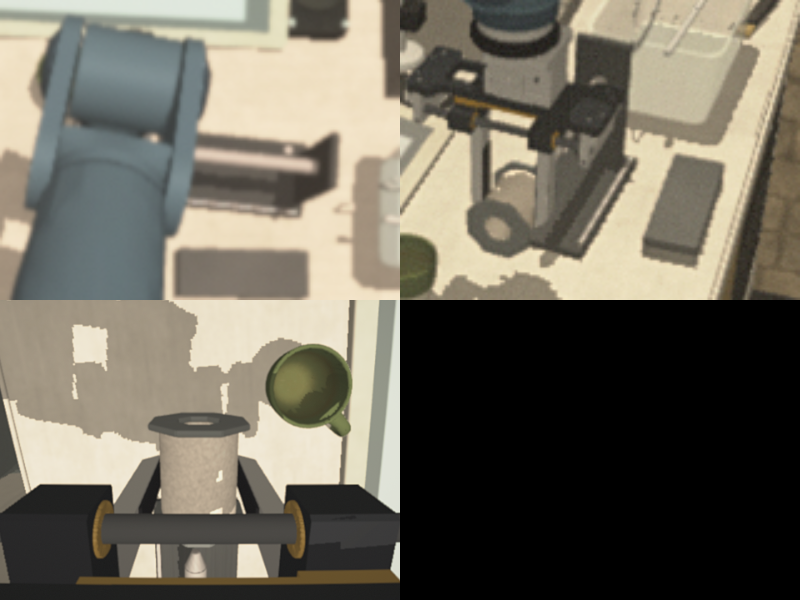

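The wrist view shows the roll held square, the spindle tip just ahead of it at (197,560), and the roll axis about 2 mm too far in +x. I'll correct that while threading.

{"name": "arm_command", "arguments": {"deltas": [[[0,0,0],[-0.045,-0.05,0],1],[[0,0,0],[-0.027,-0.3,0],1],[[0,0,0],[-0.036,-0.4,0],1],[[0,0,0],[-0.036,-0.4,0],1],[[0,0,0],[-0.036,-0.4,0],1],[[0,0,0],[-0.036,-0.4,0],1],[[0,0,0],[0,0,0],1]]}}

```text
time_s: 21.22
eef_pos: [0.5477, -0.0829, 0.0619]
orientation: [0.738, 0.675, 0.0, -0.0]
contact_force: [0.2, 0.1, -2.0]
gripper_width: 0.521
```

{"name": "arm_command", "arguments": {"deltas": [[[0,0,0],[-0.036,-0.4,0],1],[[0,0,0],[-0.036,-0.4,0],1],[[0,0,0],[-0.036,-0.4,0],1],[[0,0,0],[-0.027,-0.3,0],1],[[0,0,0],[-0.01,-0.1,0],1],[[0,0,0],[-0.01,-0.08,0],1],[[0,0,0],[0,0,0],1]]}}

```text
time_s: 22.1
eef_pos: [0.5399, -0.1651, 0.0618]
orientation: [0.737, 0.676, 0.0, -0.0]
contact_force: [-0.0, -0.2, -2.3]
gripper_width: 0.523
```

{"name": "arm_command", "arguments": {"deltas": [[[0,0,0],[-0.01,-0.1,0],1],[[0,0,0],[-0.005,-0.06,0],1],[[0,0,0],[0,0,0],1]]}}

```text
time_s: 22.48
eef_pos: [0.5394, -0.171, 0.0617]
orientation: [0.737, 0.676, 0.002, -0.002]
contact_force: [1.7, 8.5, -0.2]
gripper_width: 0.524
```

{"name": "arm_command", "arguments": {"deltas": [[[0,0,0],[0,0.02,-0.09],1],[[0,0,0],[0,0,0],-1],[[0,0,0],[0,0,0],-1],[[0,0,0],[0,0,0],-1],[[0,0,0],[0,0,0],-1],[[0,0,0],[0,0,0.8],-1],[[0,0,0],[0,0,0.9],-1],[[0,0,0],[0,0.2,0.7],-1],[[0,0,0.0244],[-0.118,0.966,0],-1],[[0,0,0.0244],[-0.118,0.966,0],-1],[[0,0,0.0244],[-0.118,0.966,0],-1],[[0,0,0.0244],[-0.118,0.966,0],-1],[[0,0,0.0244],[-0.118,0.966,0],-1],[[0,0,0.0244],[-0.118,0.966,0],-1],[[0,0,0.0244],[-0.118,0.966,0],-1],[[0,0,0.0244],[-0.118,0.966,0],-1],[[0,0,0.0244],[-0.118,0.966,0],-1],[[0,0,0.0244],[-0.118,0.966,0],-1],[[0,0,0],[0,0,0],-1]]}}

```text
time_s: 24.85
eef_pos: [0.4794, 0.323, 0.1772]
orientation: [0.667, 0.745, 0.0, -0.0]
contact_force: [0.9, 0.2, 0.3]
gripper_width: 1.004
```

```bash
python3 - <<'E'
from h import *
p=shot('wrist'); s=p['state']; print(s['joint_positions'].round(3), R.from_quat(s['orientation']).as_matrix().round(3).tolist())
fit(p,'narrow_roll',.06)
q=shot('top'); t=shot('side'); b=np.hstack([cv2.resize(np.ascontiguousarray(x['img'][sl][:,:,::-1]),(390,300)) for x,sl in((q,np.s_[140:260,300:456]),(t,np.s_[100:220,280:436]))]); cv2.imwrite('pics/g.png',b)
E
```

```text
[3.960e-01 7.600e-02 1.743e+00 1.000e-03 1.322e+00 2.870e-01] [[-0.109, 0.994, 0.0], [0.994, 0.109, 0.001], [0.001, 0.0, -1.0]]Traceback (most recent call last):
  File "<stdin>", line 3, in <module>
  File "h.py", line 41, in fit
    c=cloud(p,manip.trace(p,n)[0]['pixels']); c=c[(c[:,2]>h*.4)&(c[:,2]<h*1.25)]
              ~~~~~~~~~~~~~~~~^^^
IndexError: list index out of range
```

```bash
cat >> h.py <<'E'
def fit2(p,xy,h,rad=.055):
    c=cloud(p,np.ones((400,640),bool)); c=c[(np.hypot(c[:,0]-xy[0],c[:,1]-xy[1])<rad)&(c[:,2]>h*.4)&(c[:,2]<h*1.15)]
    for lo in (h*.4,h-.005):
        k=c[c[:,2]>lo]; r=cv2.minAreaRect((k[:,:2]*1000).astype(np.float32)); print(len(k),np.round(r[0],1),np.round(r[1],1),round(r[2],1),np.percentile(k[:,2],95).round(4))
E
python3 - <<'E'
from h import *
p=shot('wrist'); fit2(p,(.48,.322),.06); save(p,'w4.png')
t=shot('side'); b=np.hstack([cv2.resize(np.ascontiguousarray(x['img'][sl][:,:,::-1]),(390,300)) for x,sl in((p,np.s_[:,60:580]),(t,np.s_[100:220,280:436]))]); cv2.imwrite('pics/g.png',b)
E
```

```text
2263 [480.2 322.2] [59.6 44.2] 6.1 0.0605
661 [480.3 322.4] [36.9 43.9] 5.4 0.0613
```

View pics/g.png

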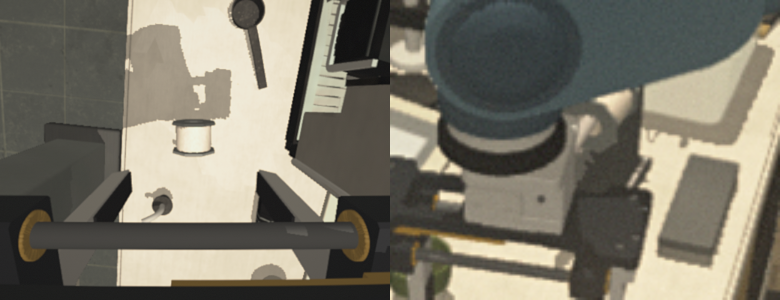

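The wrist view shows the narrow roll at (194,137) between the open jaws, and the fit puts its centre at (0.480, 0.322) with 6° of yaw. In the side view the arm hides the spindle.

{"name": "arm_command", "arguments": {"deltas": [[[0,0,0],[0.016,-0.016,-0.8],-1],[[0,0,0],[0,0,-0.9],-1],[[0,0,0],[0,0,-0.9],-1],[[0,0,0],[0,0,-0.7],-1],[[0,0,0],[0,0,-0.3],-1],[[0,0,0],[0,0,-0.12],0],[[0,0,0],[0,0,0],1],[[0,0,0],[0,0,0],1],[[0,0,0],[0,0,0],1],[[0,0,0],[0,0,0],1],[[0,0,0],[0,0,0],1]], "newtons": 40}}

```text
time_s: 26.42
eef_pos: [0.4811, 0.3201, -0.0081]
orientation: [0.669, 0.743, 0.0, -0.0]
contact_force: [-1.4, 0.2, 4.3]
gripper_width: 0.514
```

{"name": "arm_command", "arguments": {"deltas": [[[0,0,0],[0,0,0.4],1],[[0,0,0],[0,0,0.8],1],[[0,0,0],[0,0,0.96],1],[[0,0,-0.0306],[0.182,-0.8264,0],1],[[0,0,-0.0306],[0.182,-0.8264,0],1],[[0,0,-0.0306],[0.182,-0.8264,0],1],[[0,0,-0.0306],[0.182,-0.8264,0],1],[[0,0,-0.0306],[0.182,-0.8264,-0.19],1],[[0,0,-0.0306],[0.182,-0.8264,-0.19],1],[[0,0,-0.0306],[0.182,-0.8264,-0.19],1],[[0,0,-0.0306],[0.182,-0.8264,-0.19],1],[[0,0,0],[0,0,0],1],[[0,0,0],[0,0,0],1]]}}

```text
time_s: 28.05
eef_pos: [0.5539, -0.0103, 0.062]
orientation: [0.737, 0.676, 0.001, -0.0]
contact_force: [1.0, 0.3, -1.0]
gripper_width: 0.514
```

```bash
python3 - <<'E'
from h import *
p=shot('wrist'); s=p['state']; save(p,'w5.png')
c=cloud(p,np.ones((400,640),bool))
k=c[(abs(c[:,0]-.553)<.05)&(c[:,1]>-.07)&(c[:,1]<.04)&(c[:,2]>.085)&(c[:,2]<.135)]
n=k[k[:,1]>-.035]; r=cv2.minAreaRect((n[:,:2]*1000).astype(np.float32)); print('roll',np.round(r[0],1),np.round(r[1],1),round(r[2],1),np.percentile(n[:,2],97).round(4))
t=k[(k[:,1]<-.036)&(k[:,2]<.112)]; print('rod',len(t),t.min(0).round(4),t.max(0).round(4),np.median(t,axis=0).round(4))
q=shot('side'); b=np.hstack([cv2.resize(np.ascontiguousarray(x['img'][sl][:,:,::-1]),(390,300)) for x,sl in((p,np.s_[:,60:580]),(q,np.s_[100:220,280:436]))]); cv2.imwrite('pics/i.png',b)
E
```

```text
roll [554.8  -7.4] [44.1 72.6] 85.4 0.1313
rod 448 [ 0.5415 -0.07    0.1012] [ 0.5579 -0.0578  0.11  ] [ 0.5498 -0.0647  0.1078]
```

View pics/i.png

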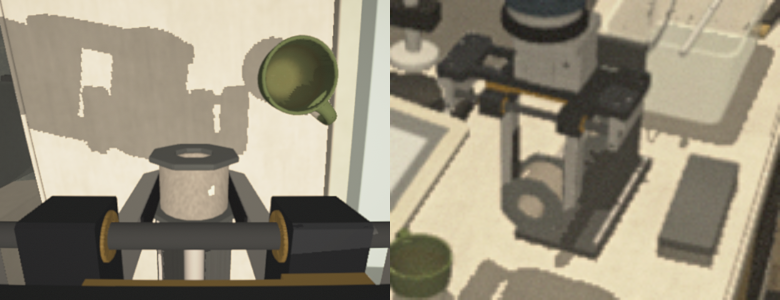

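The narrow roll is held square in line with the spindle, which shows at (193,265), and the measured offset is under 1 mm.

{"name": "arm_command", "arguments": {"deltas": [[[0,0,0],[-0.027,-0.3,0],1],[[0,0,0],[-0.036,-0.4,0],1],[[0,0,0],[-0.036,-0.4,0],1],[[0,0,0],[-0.036,-0.4,0],1],[[0,0,0],[-0.036,-0.4,0],1],[[0,0,0],[-0.014,-0.15,0],1],[[0,0,0],[-0.007,-0.08,0],1],[[0,0,0],[0,0,0],1]]}}

```text
time_s: 29.15
eef_pos: [0.5441, -0.117, 0.0612]
orientation: [0.737, 0.676, 0.0, -0.0]
contact_force: [-0.1, 0.1, -0.8]
gripper_width: 0.515
```

{"name": "arm_command", "arguments": {"deltas": [[[0,0,0],[-0.006,-0.07,0],1],[[0,0,0],[-0.005,-0.06,0],1],[[0,0,0],[0,0,0],1]]}}

```text
time_s: 29.52
eef_pos: [0.544, -0.1168, 0.0612]
orientation: [0.737, 0.676, 0.005, -0.005]
contact_force: [1.6, 21.3, 3.6]
gripper_width: 0.516
```

{"name": "arm_command", "arguments": {"deltas": [[[0,0,0],[0,0.08,-0.08],1],[[0,0,0],[0,0,0],-1],[[0,0,0],[0,0,0],-1],[[0,0,0],[0,0,0],-1],[[0,0,0],[0,0,0],-1],[[0,0,0],[0,0,0.8],-1],[[0,0,0],[0,0,0.9],-1],[[0,0,0],[0,0.2,0.7],-1]]}}

```text
time_s: 30.52
eef_pos: [0.5441, -0.1104, 0.1794]
orientation: [0.738, 0.675, 0.001, 0.001]
contact_force: [0.5, 0.2, 0.7]
gripper_width: 0.998
```

```bash
python3 - <<'E'
from h import *
s=manip.sense(); print(s['eef_pos'],s['gripper_width'])
q=shot('top'); c=cloud(q,np.ones((400,640),bool))
for x0 in (.56,.6,.64,.68,.72):
    print(x0,[ (round(float(np.percentile(k[:,2],98)),3) if len(k:=c[(c[:,0]>x0)&(c[:,0]<x0+.04)&(c[:,1]>y0)&(c[:,1]<y0+.04)])>5 else None) for y0 in (.16,.2,.24,.28,.32,.36)])
E
```

```text
[ 0.54405441 -0.11036147  0.17941136] 0.9980767250269902
0.56 [0.037, 0.038, 0.004, 0.004, 0.004, 0.005]
0.6 [0.049, 0.049, 0.004, 0.318, 0.328, 0.329]
0.64 [0.004, 0.004, 0.004, 0.342, 0.344, 0.344]
0.68 [0.025, 0.025, 0.025, 0.344, 0.345, 0.345]
0.72 [0.032, 0.032, 0.031, 0.343, 0.344, 0.345]
```

```bash
python3 - <<'E'
from h import *
for n in ('top','side'):
    q=shot(n); c=cloud(q,np.ones((400,640),bool)); k=c[(c[:,2]>.1)&(c[:,0]>.5)&(c[:,0]<.75)&(c[:,1]>.22)&(c[:,1]<.5)]
    for a in (.58,.6,.62,.64,.66,.68,.7):
        m=k[(k[:,0]>a)&(k[:,0]<a+.02)]
        if len(m)>5: print(n,a,len(m),np.percentile(m[:,1],[0,2,50]).round(3),m[:,2].min().round(3))
E
```

```text
top 0.58 245 [0.409 0.409 0.426] 0.176
top 0.6 1557 [0.305 0.307 0.387] 0.1
top 0.62 1410 [0.309 0.309 0.392] 0.101
top 0.64 1151 [0.309 0.31  0.384] 0.102
top 0.66 975 [0.309 0.31  0.378] 0.101
top 0.68 970 [0.309 0.31  0.378] 0.104
top 0.7 967 [0.308 0.31  0.378] 0.101
side 0.58 587 [0.414 0.418 0.462] 0.162
side 0.6 4025 [0.308 0.315 0.412] 0.1
side 0.62 2589 [0.315 0.321 0.419] 0.281
side 0.64 1535 [0.312 0.318 0.419] 0.326
side 0.66 1054 [0.31  0.318 0.418] 0.34
side 0.68 1011 [0.313 0.319 0.418] 0.34
side 0.7 981 [0.314 0.319 0.419] 0.34
```

{"name": "arm_command", "arguments": {"deltas": [[[0,0,0.0222],[0.2086,0.7857,0],-1],[[0,0,0.0222],[0.2086,0.7857,0],-1],[[0,0,0.0222],[0.2086,0.7857,0],-1],[[0,0,0.0222],[0.2086,0.7857,0],-1],[[0,0,0.0222],[0.2086,0.7857,0],-1],[[0,0,0.0222],[0.2086,0.7857,0],-1],[[0,0,0.0222],[0.2086,0.7857,0],-1],[[0,0,0],[0,0,0],-1],[[0,0,0],[0,0,0],-1]]}}

```text
time_s: 31.8
eef_pos: [0.6158, 0.1645, 0.1755]
orientation: [0.695, 0.719, -0.001, -0.001]
contact_force: [-0.5, -0.4, -0.5]
gripper_width: 1.0
```

```bash
python3 - <<'E'
from h import *
p=shot('wrist'); s=p['state']; fit2(p,(.6175,.197),.046,.06); print(pt(p,'cap_mouth',.023),pt(p,'cap_centre',.023)); save(p,'w6.png')
print(s['eef_pos'],R.from_quat(s['orientation']).as_matrix().round(3).tolist())
t=shot('side'); b=np.hstack([cv2.resize(np.ascontiguousarray(x['img'][sl][:,:,::-1]),(390,300)) for x,sl in((p,np.s_[:,60:580]),(t,np.s_[100:220,280:436]))]); cv2.imwrite('pics/j.png',b)
E
```

```text
3004 [618.6 198.1] [46.5 70.8] 2.1 0.0477
2075 [618.4 198. ] [33.1 70.4] 3.2 0.0479
[(0.64, [322.7, 183.7], [0.6207, 0.1633, 0.023]), (0.23, [260.8, 390.2], [0.5509, -0.1127, 0.023])] [(0.96, [326.6, 151.4], [0.6236, 0.1987, 0.023])]
[0.61579232 0.16447428 0.17546118] [[-0.035, 0.999, -0.003], [0.999, 0.035, 0.0], [0.0, -0.003, -1.0]]
```

View pics/j.png

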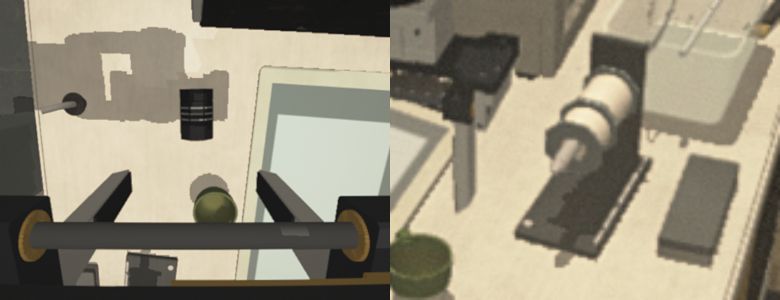

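The wrist view shows the cap at (197,113), mouth toward the hand, with the tray edge close on its right. The side view shows both rolls on the spindle against the bracket. I'll close the jaws part-way before going down, so they clear the tray.

{"name": "arm_command", "arguments": {"deltas": [[[0,0,0],[0.032,0.185,-0.3],-0.5],[[0,0,0],[0.032,0.185,-0.4],-0.5],[[0,0,0],[0,0,-0.7],-0.5],[[0,0,0],[0,0,-0.8],-0.5],[[0,0,0],[0,0,-0.8],-0.5],[[0,0,0],[0,0,-0.5],-0.5],[[0,0,0],[0,0,-0.2],-0.5],[[0,0,0],[0,0,0],-0.5]], "newtons": 50}}

```text
time_s: 33.0
eef_pos: [0.6191, 0.1841, -0.0088]
orientation: [0.694, 0.72, -0.0, -0.001]
contact_force: [0.5, 0.1, 0.5]
gripper_width: 0.752
```

{"name": "arm_command", "arguments": {"deltas": [[[0,0,0],[0,0,0],0.5],[[0,0,0],[0,0,0],1],[[0,0,0],[0,0,0],1],[[0,0,0],[0,0,0],1],[[0,0,0],[0,0,0],1]]}}

```text
time_s: 33.62
eef_pos: [0.6203, 0.1839, -0.0067]
orientation: [0.695, 0.719, 0.001, -0.0]
contact_force: [-2.0, -0.1, 6.1]
gripper_width: 0.482
```

{"name": "arm_command", "arguments": {"deltas": [[[0,0,0],[0,0,0.33],1],[[0,0,0],[0,0,0.8],1],[[0,0,0],[0,0,0.9],1],[[0,0,-0.0263],[-0.218,-0.643,0],1],[[0,0,-0.0263],[-0.218,-0.643,0],1],[[0,0,-0.0263],[-0.218,-0.643,0],1],[[0,0,-0.0263],[-0.218,-0.643,0],1],[[0,0,-0.0263],[-0.218,-0.643,-0.2],1],[[0,0,-0.0263],[-0.218,-0.643,-0.23],1],[[0,0,0],[0,0,0],1],[[0,0,0],[0,0,0],1]]}}

```text
time_s: 35.0
eef_pos: [0.5551, -0.0087, 0.073]
orientation: [0.738, 0.675, 0.001, 0.0]
contact_force: [0.4, -0.4, -0.2]
gripper_width: 0.485
```

```bash
python3 - <<'E'
from h import *
p=shot('wrist'); s=p['state']; save(p,'w7.png'); print(s['eef_pos'])
c=cloud(p,np.ones((400,640),bool))
k=c[(abs(c[:,0]-.554)<.035)&(c[:,1]>-.08)&(c[:,1]<.06)&(c[:,2]>.085)&(c[:,2]<.135)]
n=k[(k[:,1]>-.034)]; n=n[n[:,2]>.105]; r=cv2.minAreaRect((n[:,:2]*1000).astype(np.float32)); print('cap',len(n),np.round(r[0],1),np.round(r[1],1),round(r[2],1),np.percentile(n[:,2],[50,97]).round(4))
for lo in(-.02,-.01,0,.01,.02,.03):
    m=n[(n[:,1]>lo)&(n[:,1]<lo+.01)]; 
    if len(m)>5: print(lo,len(m),m[:,0].min().round(4),m[:,0].max().round(4),np.median(m[:,2]).round(4))
t=k[(k[:,1]<-.036)&(k[:,2]<.112)]; print('rod',len(t),t.min(0).round(4),t.max(0).round(4),np.median(t,axis=0).round(4))
E
```

```text
[ 0.55507212 -0.00869144  0.07303823]
cap 12747 [555.8   6.3] [70.5 67.4] 86.0 [0.1251 0.1282]
-0.02 1609 0.5322 0.5784 0.1255
-0.01 2101 0.5327 0.589 0.1252
0 2074 0.5218 0.5801 0.1252
0.01 1691 0.5341 0.5806 0.1254
0.02 1748 0.5348 0.5812 0.1252
0.03 1883 0.5354 0.5817 0.1251
rod 552 [ 0.5411 -0.08    0.0999] [ 0.5569 -0.0423  0.1101] [ 0.5495 -0.0719  0.1076]
```

{"name": "arm_command", "arguments": {"deltas": [[[0,0,-0.025],[-0.02,0,-0.045],1],[[0,0,0],[-0.018,-0.2,0],1],[[0,0,0],[-0.018,-0.2,0],1],[[0,0,0],[-0.018,-0.2,0],1],[[0,0,0],[-0.018,-0.2,0],1],[[0,0,0],[0,0,0],1]]}}

```text
time_s: 35.8
eef_pos: [0.5499, -0.05, 0.0701]
orientation: [0.745, 0.667, 0.0, -0.0]
contact_force: [0.3, 0.6, -0.3]
gripper_width: 0.481
```

{"name": "arm_command", "arguments": {"deltas": [[[0,0,0],[-0.018,-0.2,0],1],[[0,0,0],[-0.014,-0.16,0],1],[[0,0,0],[-0.007,-0.08,0],1],[[0,0,0],[-0.005,-0.06,0],1],[[0,0,0],[0,0,0],1]]}}

```text
time_s: 36.42
eef_pos: [0.5478, -0.0723, 0.0701]
orientation: [0.744, 0.668, 0.002, -0.001]
contact_force: [-0.1, 6.3, 0.1]
gripper_width: 0.486
```

{"name": "arm_command", "arguments": {"deltas": [[[0,0,0],[-0.005,-0.06,0],1],[[0,0,0],[-0.004,-0.05,0],1],[[0,0,0],[0,0,0],1],[[0,0,0],[0,0,0],1]]}}

```text
time_s: 36.92
eef_pos: [0.5478, -0.0722, 0.0701]
orientation: [0.745, 0.667, 0.005, -0.005]
contact_force: [2.8, 23.5, 2.2]
gripper_width: 0.481
```

{"name": "arm_command", "arguments": {"deltas": [[[0,0,0],[0.008,0.09,-0.03],1],[[0,0,0],[0,0,0],0.2],[[0,0,0],[0,0,0],-0.5],[[0,0,0],[0,0,0],-1],[[0,0,0],[0,0,0],-1],[[0,0,0],[0,0,0],-1],[[0,0,0],[0,0,0.6],-1],[[0,0,0],[0,0,0.8],-1],[[0,0,0],[0,0,0.8],-1],[[0,0,0],[0,0.8,0.3],-1],[[0,0,0],[-0.2,0.9,0],-1],[[0,0,0],[-0.3,0.9,0],-1],[[0,0,0],[-0.3,0.9,0],-1],[[0,0,0],[0,0.9,0],-1],[[0,0,0],[0,0,0],-1]]}}

```text
time_s: 38.8
eef_pos: [0.5072, 0.147, 0.1936]
orientation: [0.743, 0.669, 0.0, -0.0]
contact_force: [0.4, 0.7, 0.6]
gripper_width: 1.001
```

```bash
python3 - <<'E'
from h import *
o=[]
u=np.array([.09,1,0])/np.hypot(.09,1); root=np.array([.536,-.2145,0])
for n,sl in(('top',np.s_[140:260,300:456]),('side',np.s_[90:220,280:449])):
    q=shot(n); o.append(cv2.resize(np.ascontiguousarray(q['img'][sl][:,:,::-1]),(390,300)))
    c=cloud(q,np.ones((400,640),bool)); a=(c-root)@u; b=(c-root)@np.array([u[1],-u[0],0])
    k=(abs(b)<.008)&(c[:,2]>.1)&(c[:,2]<.2)
    print(n,[(i,round(float(np.median(c[k&(a>i/1000)&(a<(i+6)/1000)][:,2])),3)) for i in range(0,204,6) if (k&(a>i/1000)&(a<(i+6)/1000)).sum()>2])
    print([(m,pt(q,m,z)) for m,z in (('mug_mid',.0275),('pourer_mid',.035))])
cv2.imwrite('pics/k.png',np.hstack(o)); print(q['state']['contact_force'],q['state']['eef_pos'])
E
```

```text
top [(0, 0.115), (6, 0.127), (12, 0.121), (18, 0.12), (24, 0.121), (30, 0.119), (36, 0.12), (42, 0.12), (48, 0.12), (54, 0.121), (60, 0.12), (66, 0.12), (72, 0.125), (78, 0.122), (84, 0.12), (90, 0.12), (96, 0.121), (102, 0.12), (108, 0.12), (114, 0.125), (120, 0.122), (126, 0.122), (132, 0.121), (138, 0.121), (144, 0.121), (150, 0.122), (156, 0.122), (162, 0.122), (168, 0.121), (174, 0.121), (180, 0.122), (186, 0.12)]
[('mug_mid', [(0.56, [331.8, 171.2], [0.647, 0.0385, 0.0275])]), ('pourer_mid', [])]
side [(78, 0.12), (84, 0.121), (90, 0.12), (96, 0.12), (102, 0.12), (108, 0.121), (114, 0.124), (120, 0.123), (126, 0.121), (132, 0.121), (138, 0.123), (144, 0.122), (150, 0.121), (156, 0.121), (162, 0.122), (168, 0.121), (174, 0.121), (180, 0.122), (186, 0.114), (192, 0.109)]
[('mug_mid', [(0.89, [290.0, 206.1], [0.6572, 0.047, 0.0275])]), ('pourer_mid', [(0.51, [362.5, 270.8], [0.438, 0.1976, 0.035]), (0.27, [345.1, 167.7], [0.5751, -0.1316, 0.035])])]
[0.44023213 0.08123779 0.61561746] [0.50773721 0.14424676 0.19350556]
```

View pics/k.png

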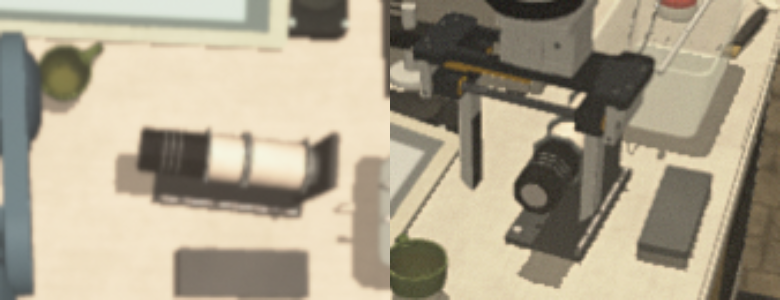

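The final picture shows the wide roll, narrow roll and cap close together on the spindle against the bracket, with the gripper clear of everything.

```bash
python3 -c "
from bench import manip
print(manip.hand_in())"
```

```text
the job is handed in; nothing more can be done
None
```

I laid the wide roll on its side, let go and picked it up again from above. I then threaded it onto the spindle collar first, followed by the narrow roll, and pushed the cap on, open end first. I handed the job in at about 39 s on the robot clock, with the gripper open and well clear.

- **Seating:** The last depth profile from the top camera runs without a gap from the bracket to about 192 mm, where the cap's closed end should be. Contact was 8.5 N when the wide roll met the bracket, 21 N when the narrow roll met it, and 23.5 N on the final cap push. After the release everything stayed in place, and the force on the tool was only noise.
- **First grip missed:** The fingers closed above the wide roll's collar without touching it. I gripped again lower down, and the roll did not move in between.
- **Mug and pourer:** The pourer read the same before and after in the side camera, but the final top picture missed it. The mug's readings shifted 7–8 mm between network readings, in opposite x directions in the two cameras. I put that down to network noise, because nothing came near it.

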